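Sort the hubs and hold the dry pot's bayonet lid half way to its lock

ROBOT

A 7-joint arm with a two-finger parallel gripper is mounted at the origin on the work surface. World frame = base frame: x ahead of the robot, y to its left, z up, the work surface at z = 0. Lengths are in m, angles in degrees, forces in N, time in s.
With the tool pointing down it reaches from about 0.425 to 0.925 m from the base axis. Payload 6.8 kg.
Tool frame: the origin (TCP) lies at the very end of the fingers, on their centre line; the grasp point (between the pads) lies 19 mm behind it; z points along the fingers, y is the line along which they close (so a half turn about z gives the same grasp; the last joint's range is limited). The gripper opens to 88 mm and grips with 3 to 60 N. Pads are 20 mm wide; open, the fingers measure 115 mm over their backs; the gripper's body (75 mm by 178 mm) begins 61 mm behind the grasp point.
Start: joints at [66.285, 27.33, 1.283, 89.118, -0.659, 63.558, -4.761], TCP at [0.203, -0.644, 0.223] pointing down, gripper open.
Joint ranges: [-169.35, 169.35], [-19.33, 120.38], [-80.79, 83.38], [13.8, 139.57], [-78.32, 258.32], [9.67, 109.79], [-169.56, 169.56]. Speed limits (degrees/s): [136.94, 136.94, 180, 180, 180, 180, 180].

INTERFACE

Orientations are given as a 3x3 rotation matrix whose columns are the frame's x, y, z axes.
In Python, from station import env, imaging, models gives the robot as it stands.
- The arm moves only by the tool apply_moves, never from a script. Its argument "rows" is text: rows parted by semicolons, each of 7 numbers parted by spaces: the shift along the world's x, y, z in cm, then the turn, a rotation vector about the world's x, y, z in rad, then the opening, from 0 (shut) to 1 (fully open). In form: tx ty tz ax ay az gripper; .... A call has 1 to 20 rows; each row is the pose to reach, as a shift and turn from the pose commanded when the call began; what a row does not reach only later rows make up. A row lasts 1/10 s, in which the tool goes at most 50 mm and 8.59 degrees, less where a joint would pass 70% of its speed; a pose out of reach is approached as far as the arm can. A call with a gripper value outside its range is refused whole. The fingers move at their own pace and stop on an object; the grip force is fixed at half the most. Time passes only in rows, so rows that repeat a pose let the fingers close. It gives the time, the measured TCP pose, the force, the opening and the grip force at its end, in the units of the state.
- env.get_obs(): the state, without advancing time (a new reading comes with each control period).
- imaging.get_image(name): name is "scene" or "top" or "wrist"; returns a dict with "image" (384x512x3 uint8, red, green, blue), "range_z" (384x512 float32, m along the optical axis (not along the pixel's ray), 0 where there is no reading), "fx", "fy", "cx", "cy" (pixels), "position" and "attitude" of the camera in the world; the wrist camera has in their place "mount" (4x4, takes a point from camera to tool coordinates, whose origin is the TCP and whose axes are the flange's). Camera axes: x right, y up, looking along -z (the intrinsics and any distortion apply to the point x, -y, -z); pixel columns grow to the right and rows downward; lengths in m; the calibration is good to about 2 mm. A picture is of the moment at which its call begins: read the wrist's pose just before it.
- env.job_done(): hands the job in; it is judged then, once.
Trained networks look in a picture, given as the dict that the camera call returned (one of the last four; its "shot" number tells which), for a name from the list of things; names that differ only in an ending like _2 or _b are one class to them, and where a whole thing is asked for, a point or a joint stands for the part that bears it (a point fixed in the world has none). Each returns a list of dicts, best first, with "score" (0 to 1); they miss things now and then, are a little off and sometimes report something else, mostly with a low value. They report only what shows in the picture. A call takes as long as a camera call. They do not tell look-alikes from the thing itself.
- models.recognise(label, picture): "rect" ([left, top, right, bottom] in pixels, round what is visible of it).
- models.masks_of(label, picture): "region" (384x512 bool, what is visible of it) and "rect" ([left, top, right, bottom] in pixels, round what is visible of it).
The state is a dict: "t": time; "joint_positions": joint angles; "dq": joint speeds; "joint_efforts": joint torques, N m; "position": TCP position; "eef_rot": TCP orientation; "wrist_force": force on the tool from outside, world axes, zero at the start; "torque": the same for the moment, N m; "grip_width": finger opening in m; "grasp_force": force on a finger pad.
Only numpy, scipy, OpenCV 4.12 (cv2) and the standard library are available. Lean on these libraries where they do the work, as an engineer would, in place of code of your own. Each camera call takes 0.05 s, during which the arm holds its last target. There are 200 camera calls.

TASK

Two wheel hubs stand on the plywood board: put the odd-shaped one with the stub on its flange into the grey scrap bin and the good one into the open metal pot. Then put the pot's bayonet lid on with its lugs down through the notches until it sits fully down, turn it clockwise half way to its lock (45 degrees, bar pointing at the ridges on the rim), never on into the click, and finish still gripping the lid's bar and holding it there against its spring, so the pot can be purged; leave everything else alone.

Things in the scene. Friction and masses are not known exactly. Their poses are not given: they have to be found in the camera images.
- pot: Open round dry-storage pot of bare aluminium, upright, fixed to the bench: 120 mm outside diameter (126 mm rubber foot), rim 100 mm above its underside, inner floor 30 mm above its underside, 102 mm wide inside below the mouth flange. Origin: centre of its underside on the bench; z up; x through the two entry notches.
- pot_mouth (a point): Centre of the pot's mouth, level with the rim's top. The mouth is 84 mm wide through a 9 mm thick inward flange, with two opposite notches for the lid's lugs. Once down, the lid turns only clockwise seen from above (a stop blocks the other way).
- pot_notch (a point): Middle of one entry notch, at the rim's top, on the pot's +x side; the other is opposite (-x). Each is 24 mm wide and reaches out to 51 mm from the axis. Either lug fits either notch. The lid's bar then lies along the pot's x.
- pot_ridge (a point): One of two small opposite steel ridges on the rim, 45 degrees clockwise (from above) of the notches: where the lid's bar points at half way. From about 8 degrees a spring pushes the lid back: about 0.08 N m at first, 0.21 N m at half way, so it is pushed back if let go. Lock plungers are felt from about 60 degrees, and click at about 90.
- lid_grip (a point): Centre, half-way up, of the upright black grip bar on the loose lid: bar 64 mm long (along x), 14 mm thick (y), 34 mm tall, standing on the lid's disc. z up. Lid starts on the bench standing on its plug, this point 43 mm up. With the lid fully down on the pot this point is 125 mm above the pot's underside.
- lid: The whole loose bayonet lid, aluminium, about 0.2 kg: disc 102 mm across, 8 mm thick, which ends up lying on the pot's rim; under it a plug 80 mm across, 18 mm deep. Same axes as lid_grip; origin at the centre of the plug's underside, 43 mm below lid_grip.
- lid_lug (a point): Outer end of one of the lid's two opposite lugs, at the plug's foot in line with the bar (lid's +x and -x). Each is 16 mm wide, 6 mm thick (its underside level with the plug's) and reaches 48 mm from the axis.
- hub_good_mid (a point): Centre, half-way up, of the good steel hub: round flange 36 mm across, 8 mm thick, with a boss 22 mm across above it; 40 mm tall in all, 0.11 kg, standing on its flange, this point 20 mm above its underside. Starts on the plywood pick board (fixed, 90 x 180 mm, 6 mm thick), about 100 mm from the odd hub; which is left or right varies.
- hub_odd_mid (a point): Centre, half-way up, of the odd-shaped reject hub: same steel hub (flange 36 mm across, 8 mm thick, boss 22 mm across, 40 mm tall, this point 20 mm above its underside), but a stub 14 mm wide and 8 mm thick sticks out of the flange to 38 mm from the axis, along its +x. Starts upright on the same board.
- bin: Scrap bin: open square grey plastic box, 110 by 110 mm, 50 mm tall, 4 mm walls, fixed to the bench. Origin: centre of its underside.
- mug: Bystander, leave alone: white mug 82 mm across, 95 mm tall, origin at the centre of its underside.
- tape: Bystander, leave alone: roll of tape lying flat, 60 mm across, 19 mm tall.
- battery: Bystander, leave alone: battery pack 45 by 100 by 28 mm.
- screwdriver: Bystander, leave alone: screwdriver lying on the bench.
- glue: Bystander, leave alone: standing white glue bottle 44 mm across, 130 mm tall.
- sandblock: Bystander, leave alone: cork sanding block 60 by 100 by 35 mm.
- wrench: Bystander, leave alone: wrench lying on the bench.
There are look-alikes about, which are no part of the job. Leave any purple look-alike of the part that bears hub_odd_mid alone. What is shaped like the pot but red is not meant.

How it is judged (in metres and radians):
On the way, in this order (a step that is already met when the one before it is completed fails the run):
1. the odd hub is in the scrap bin and the good hub is in the pot (horizontal distance between hub_good_mid and pot below 0.045 m and z of hub_good_mid in the frame of pot below 0.075 m and x of hub_odd_mid in the frame of bin between -0.052 and 0.052 m and y of hub_odd_mid in the frame of bin between -0.052 and 0.052 m and z of hub_odd_mid in the frame of bin below 0.05 m), for 0.2 s.
2. the lid is fully down on the pot with its lugs through the notches, not yet turned (horizontal distance between lid_grip and pot below 0.005 m and z of lid_grip in the frame of pot between 0.122 and 0.1285 m and angle between lid_grip's own z axis and vertical below 0.06 rad and angle between the x axis of lid_grip and the x axis of pot, either way round below 0.3 rad), for 0.1 s.
At the end, for the whole second after the job is handed in: Good hub inside the pot, odd hub inside the scrap bin, lid fully down on the pot (within 3.5 mm in height, 5 mm off centre, level within 0.06 rad), turned 45 degrees clockwise from the notches within 11 degrees, held still there by the fingers (over 3 N) (all of step 1 and horizontal distance between lid_grip and pot below 0.005 m and z of lid_grip in the frame of pot between 0.122 and 0.1285 m and angle between lid_grip's own z axis and vertical below 0.06 rad and angle between the x axis of lid_grip and the x axis of pot, either way round between 0.595 and 0.975 rad and contact force between the fingers and lid above 3 N and angular speed of lid below 0.15 rad/s); the arm keeps its last pose, push and grip.
It fails at once if the seated lid is turned more than about 69 degrees, into its lock (horizontal distance between lid_grip and pot below 0.005 m and z of lid_grip in the frame of pot below 0.1285 m and angle between the x axis of lid_grip and the x axis of pot, either way round above 1.2 rad).
It fails at once if a bystander (mug, tape, battery, screwdriver, glue, sanding block, wrench) is moved more than 40 mm (distance of any of mug, tape, battery, screwdriver, glue, sandblock, wrench from where it was at the start of the episode above 0.04 m).
It also fails if it takes over 58 s, if anything falls off the work surface, if the arm or the gripper's body presses on something with over 40 N, if the wrist force passes 120 N, or if a joint passes its speed limit or range.

## Working session

There is one attempt and no reset: what is moved stays moved. The work goes in short steps, Python scripts to look and compute and a tool call to move; the robot and the scene stay as the last step left them, time stands still between calls to the robot, and variables do not carry over. Pictures are saved under pics/ and viewed, at most 10 in all, crops included, and the job is handed in when it is done.

Besides the shell and the picture viewer there is one more tool, called as name(argument=value, ...) on one line, values as JSON. apply_moves: Moves the arm, as the interface text tells. Its arguments: {"type":"object","properties":{"rows":{"type":"string"}},"required":["rows"]}

```bash
mkdir -p pics; cat > h.py <<'E'
import numpy as np, cv2
from station import env, imaging, models
def R(a):
    a=np.array(a,float); return a
def pts(p,obs=None):
    """world xyz for each pixel"""
    v,u=np.mgrid[0:384,0:512]; z=p['range_z']
    c=np.stack([(u-p['cx'])/p['fx']*z,-(v-p['cy'])/p['fy']*z,-z],-1)
    if 'mount' in p:
        M=np.array(p['mount']); c=c@M[:3,:3].T+M[:3,3]
        w=c@np.array(obs['eef_rot']).T+np.array(obs['position'])
    else: w=c@np.array(p['attitude'])[:3,:3].T+np.array(p['position'])
    w[z==0]=np.nan
    return w
E
python3 - <<'E'
from h import *
ims={}
for n in ['scene','top']:
    p=imaging.get_image(n); ims[n]=p
    print(n,{k:(v if k not in('image','range_z') else v.shape) for k,v in p.items()})
    W=pts(p)
    for l in ['pot','lid','hub_good_mid','hub_odd_mid','bin','mug','tape','battery','screwdriver','glue','sandblock','wrench']:
        for d in models.masks_of(l,p)[:4]:
            w=W[d['region']]; w=w[~np.isnan(w[:,0])]
            print(l,round(d['score'],2),np.round(d['rect']).astype(int),np.round(np.median(w,0),3) if len(w) else None, np.round(np.percentile(w,98,axis=0),3) if len(w) else None)
cv2.imwrite('pics/a.png',np.vstack([cv2.resize(ims[n]['image'][:,:,::-1],(400,300)) for n in ims]))
cv2.imwrite('pics/top.png',cv2.resize(ims['top']['image'][:,:,::-1],(800,600)))
cv2.imwrite('pics/scene.png',cv2.resize(ims['scene']['image'][:,:,::-1],(800,600)))
E
```

```text
scene {'image': (384, 512, 3), 'range_z': (384, 512), 'fx': 451.06079517025864, 'fy': 451.06079517025864, 'cx': 264.1100155898995, 'cy': 190.78955948733397, 'position': array([ 1.17314538, -0.14139744,  1.15385256]), 'attitude': array([[ 0.28110431, -0.80812419,  0.5176057 ],
       [ 0.9596093 ,  0.24311221, -0.14158548],
       [-0.01141762,  0.53649953,  0.84382337]]), 'shot': 1}
pot 0.79 [334  83 374 134] [0.298 0.406 0.066] [0.339 0.461 0.103]
pot 0.64 [265 184 311 241] [0.593 0.084 0.06 ] [0.648 0.137 0.103]
lid 0.61 [320 161 354 189] [0.495 0.269 0.028] [0.534 0.318 0.062]
lid 0.29 [267 190 311 242] [0.592 0.083 0.06 ] [0.648 0.136 0.103]
hub_good_mid 0.59 [375 191 396 227] [0.666 0.344 0.075] [0.678 0.367 0.131]
hub_good_mid 0.52 [178 207 190 220] [ 0.487 -0.2    0.021] [ 0.498 -0.185  0.049]
hub_odd_mid 0.73 [138 218 153 238] [ 0.499 -0.308  0.017] [ 0.514 -0.291  0.048]
hub_odd_mid 0.57 [135 256 149 272] [ 0.605 -0.336  0.013] [ 0.622 -0.325  0.042]
bin 0.57 [172 243 223 295] [ 0.658 -0.198  0.006] [ 0.722 -0.142  0.052]
mug 0.61 [337 228 386 270] [0.741 0.238 0.051] [0.782
[... 1551 characters left out ...]
 226 236 252] [0.403 0.089 0.019] [0.435 0.119 0.025]
bin 0.97 [303 120 344 166] [ 0.671 -0.2    0.008] [ 0.721 -0.14   0.054]
mug 0.96 [150 101 188 138] [0.755 0.234 0.049] [0.78  0.288 0.098]
tape 0.7 [218 224 238 249] [0.405 0.089 0.02 ] [0.432 0.119 0.025]
battery 0.78 [198 113 235 132] [0.741 0.103 0.029] [0.767 0.157 0.035]
screwdriver 0.63 [162 232 215 275] [0.34  0.168 0.024] [0.414 0.259 0.031]
glue 0.89 [120 137 137 164] [0.646 0.345 0.085] [0.673 0.374 0.134]
glue 0.26 [357 192 379 206] [ 0.49  -0.303  0.019] [ 0.513 -0.289  0.051]
sandblock 0.82 [252 230 292 254] [ 0.382 -0.036  0.036] [0.417 0.014 0.041]
wrench 0.94 [257  89 290 140] [ 0.78  -0.07   0.009] [ 0.849 -0.013  0.014]
```

View pics/scene.png

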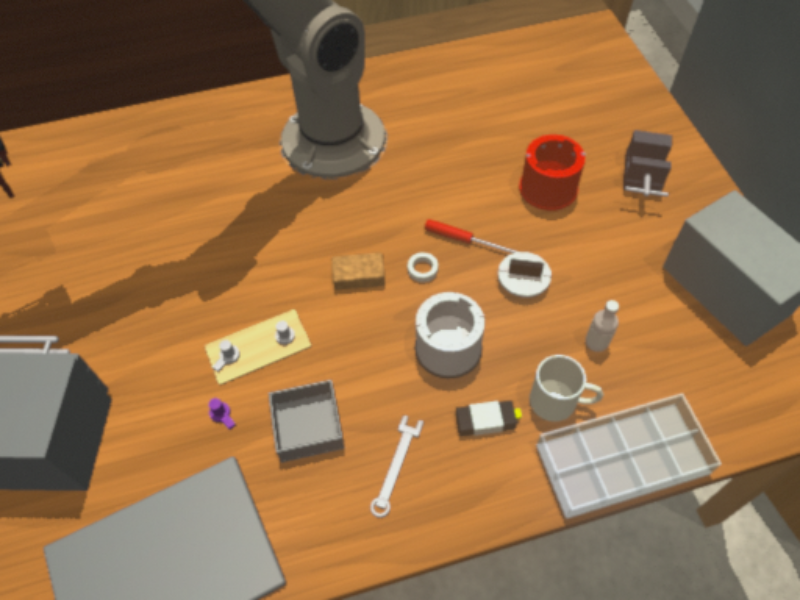

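```bash
python3 - <<'E'
from h import *
p=imaging.get_image('top'); q=imaging.get_image('scene')
a=p['image'][140:220,310:400,::-1]; b=q['image'][190:290,120:230,::-1]
c=p['image'][130:240,130:260,::-1]; d=q['image'][150:250,255:365,::-1]
f=lambda x:cv2.resize(x,(400,300),interpolation=cv2.INTER_CUBIC)
cv2.imwrite('pics/crop.png',np.vstack([np.hstack([f(a),f(b)]),np.hstack([f(c),f(d)])]))
E
```

```text
(no output)
```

View pics/crop.png

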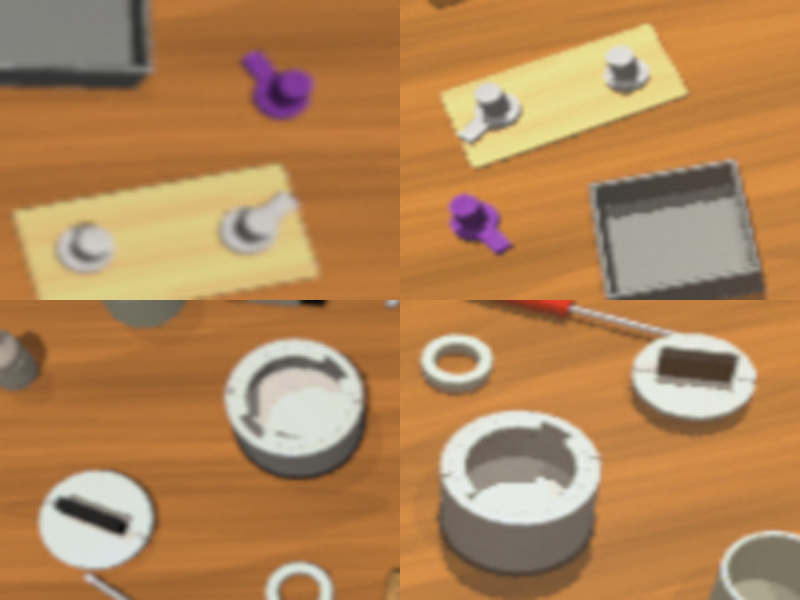

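Candidates: the steel hub with the stub at scene pixel (145,228) is the odd one. The purple look-alike at (142,264) is to be left alone. The plain steel hub at (184,213) is the good one. The pot is the grey one at (288,213), not the red one at (354,108). The crops show this clearly, with the pot's notches at the ends of the dark slots.

```bash
cat > m.py <<'E'
from h import *
from scipy.optimize import least_squares
def circ(xy):
    f=lambda s:np.hypot(xy[:,0]-s[0],xy[:,1]-s[1])-s[2]
    r=least_squares(f,[*xy.mean(0),.05],loss='soft_l1',f_scale=.001); return r.x
def near(W,c,r): return W[(np.hypot(W[...,0]-c[0],W[...,1]-c[1])<r)]
def line(P): # min-area rect of points
    (c,s,a)=cv2.minAreaRect((P[:,:2]*1000).astype(np.float32)); 
    if s[0]<s[1]: a+=90
    return np.array(c)/1000,np.array(s),(a+90)%180-90
def pot(W,c=(.595,.085)):
    P=near(W,c,.075); T=P[(P[:,2]>.096)&(P[:,2]<.108)]
    print('rim z',np.median(T[:,2]).round(4), len(T))
    # bin by angle: outer radius
    for k in range(3):
        a=np.arctan2(*(T[:,:2]-c).T[::-1]); r=np.hypot(*(T[:,:2]-c).T); b=((a+np.pi)/(2*np.pi)*72).astype(int)%72
        o=np.array([T[b==i][np.argsort(r[b==i])[-2],:2] for i in range(72) if (b==i).sum()>3]); s=circ(o); c=s[:2]
    a=np.degrees(np.arctan2(*(T[:,:2]-c).T[::-1])); r=np.hypot(*(T[:,:2]-c).T)
    n=np.histogram(a[(r>.043)&(r<.050)],np.arange(-180,181,6))[0]
    print('pot c',s.round(4)); print('ring counts',n.tolist())
    return c
E
python3 - <<'E'
from m import *
for n in ['scene','top']:
    p=imaging.get_image(n); W=pts(p); print(n)
    for nm,c in [('good',(.482,-.198)),('odd',(.495,-.305))]:
        P=near(W,c,.03); T=P[(P[:,2]>.043)]
        F=P[(P[:,2]>.010)&(P[:,2]<.022)]
        print(nm,T.mean(0).round(4),line(T)[0].round(4),len(T),'flange',line(F)[0].round(4),line(F)[1:])
    P=near(W,(.495,.27),.06); T=P[P[:,2]>.05]; print('bar',line(T),T[:,2].max(),len(T))
    D=P[(P[:,2]>.02)&(P[:,2]<.034)]; print('disc',line(D),circ(D[:,:2])[:2])
    pot(W)
    B=near(W,(.67,-.2),.1); B=B[B[:,2]>.04]; print('bin',line(B))
E
```

```text
scene
good [ 0.4811 -0.1996  0.0461] [ 0.4805 -0.2001] 42 flange [ 0.4868 -0.2028] (array([39.95480347, 39.76178741]), 2.3520307540893555)
odd [ 0.4912 -0.3049  0.0459] [ 0.4909 -0.305 ] 38 flange [ 0.497  -0.3081] (array([43.28092194, 50.21485138]), -55.045509338378906)
bar (array([0.488069  , 0.27158545]), array([63.38053513, 18.99458122]), 61.565269470214844) 0.06431548029470435 122
disc (array([0.48735822, 0.27194614]), array([101.30615234, 100.78154755]), 3.413653612136841) [0.48333058 0.2746455 ]
rim z 0.1001 616
pot c [0.5893 0.0847 0.0572]
ring counts [3, 5, 3, 5, 5, 3, 6, 2, 6, 1, 4, 4, 4, 5, 6, 3, 4, 4, 3, 0, 0, 0, 0, 0, 4, 7, 3, 3, 4, 6, 3, 3, 4, 5, 3, 3, 3, 4, 2, 6, 2, 6, 4, 4, 3, 4, 3, 4, 4, 0, 0, 0, 0, 2, 3, 5, 2, 4, 4, 4]
bin (array([ 0.66537659, -0.19579819]), array([110.40128326, 113.81640625]), -3.4455413818359375)
top
good [ 0.4803 -0.2006  0.0476] [ 0.4806 -0.2005] 48 flange [ 0.4809 -0.1973] (array([55.36557388, 53.79834366]), 41.718544006347656)
odd [ 0.4901 -0.3051  0.0482] [ 0.4903 -0.3055] 52 flange [ 0.4959 -0.304 ] (array([54.38852692, 54.94683456]), -11.99365234375)
bar (array([0.4873941 , 0.27163983]), array([65.39823914, 14.28006172]), 63.41093826293945) 0.06846813297988019 129
disc (array([0.48620886, 0.27103809]), array([100.6649704 ,  98.31273651]), 0.7255582213401794) [0.48760443 0.27141108]
rim z 0.1015 720
pot c [0.5875 0.0847 0.0577]
ring counts [4, 4, 5, 4, 4, 4, 5, 4, 5, 3, 4, 6, 5, 5, 5, 6, 3, 6, 2, 0, 0, 0, 0, 1, 4, 3, 5, 5, 5, 5, 5, 6, 5, 5, 5, 5, 7, 4, 5, 5, 5, 6, 5, 5, 3, 3, 3, 6, 4, 0, 0, 0, 0, 1, 3, 6, 4, 5, 6, 6]
bin (array([ 0.66460187, -0.19587508]), array([111.21798706, 111.22260284]), -3.189117431640625)
```

```bash
python3 - <<'E'
from m import *
o=env.get_obs(); print(o['t'],np.array(o['eef_rot']).round(3).tolist(),np.array(o['position']).round(4),o['grip_width'],np.array(o['wrist_force']).round(2))
p=imaging.get_image('wrist'); print(p['mount'].round(3).tolist())
E
```

```text
1.5 [[0.954, 0.301, 0.0], [0.301, -0.954, -0.0], [0.0, 0.0, -1.0]] [ 0.2032 -0.6437  0.2227] 0.08765012761704305 [0.06 0.39 1.41]
[[0.001, 0.961, 0.276, 0.076], [1.0, -0.001, -0.001, -0.002], [-0.0, 0.276, -0.961, -0.162], [0.0, 0.0, 0.0, 1.0]]
```

```bash
python3 - <<'E'
from m import *
W=np.concatenate([pts(imaging.get_image(n)).reshape(-1,3) for n in('scene','top')])
for y in np.arange(-.8,-.1,.1):
    print(round(y,1),[round(float(np.nanmax(W[(abs(W[:,0]-x)<.05)&(abs(W[:,1]-y)<.05),2],initial=-1)),2) for x in np.arange(.1,1,.1)])
E
```

```text
-0.8 [-1.0, -1.0, -1.0, -1.0, -1.0, -1.0, 0.01, 0.01, 0.01]
-0.7 [0.01, 0.01, 0.01, 0.14, 0.13, 0.17, 0.01, 0.01, 0.01]
-0.6 [0.01, 0.35, 0.01, 0.14, 0.17, 0.17, 0.17, 0.03, 0.03]
-0.5 [0.01, 0.34, 0.01, 0.01, 0.17, 0.17, 0.03, 0.03, 0.03]
-0.4 [0.01, 0.01, 0.01, 0.01, 0.01, 0.04, 0.03, 0.03, 0.03]
-0.3 [0.01, 0.01, 0.01, 0.01, 0.05, 0.05, 0.06, 0.03, 0.03]
-0.2 [0.01, 0.01, 0.01, 0.01, 0.05, 0.06, 0.06, 0.01, 0.01]
```

apply_moves(rows="3.2 3.8 2 0 0 0.08 1; 6.4 7.5 2 0 0 0.16 1; 9.6 11.3 2 0 0 0.24 1; 12.8 15.1 2 0 0 0.32 1; 16 18.9 2 0 0 0.4 1; 19.2 22.6 2 0 0 0.48 1; 22.4 26.4 2 0 0 0.56 1; 25.6 30.2 0 0 0 0.64 1; 28.7 33.9 -4 0 0 0.7 1; 28.7 33.9 -8 0 0 0.7 1; 28.7 33.9 -8 0 0 0.7 1; 28.7 33.9 -8 0 0 0.7 1; 28.7 33.9 -8 0 0 0.7 1")

```text
t: 2.95
position: [0.4905, -0.3069, 0.1447]
eef_rot: [[0.538, 0.843, 0.002], [0.843, -0.538, -0.002], [-0.001, 0.003, -1.0]]
wrist_force: [-0.3, -0.2, -0.2]
grip_width: 0.0878
grasp_force: 0.0
```

```bash
python3 - <<'E'
from m import *
o=env.get_obs(); p=imaging.get_image('wrist'); W=pts(p,o)
print(o['position'],W.shape)
cv2.imwrite('pics/w1.png',p['image'][:,:,::-1])
for nm,c in [('good',(.482,-.198)),('odd',(.4905,-.305))]:
    P=near(W,c,.025); T=P[(P[:,2]>.042)&(P[:,2]<.055)]
    if len(T)>10: print(nm,len(T),T[:,2].mean(),line(T)[:2],circ(T[:,:2]))
E
```

```text
[ 0.49050035 -0.30689335  0.1447299 ] (384, 512, 3)
good 531 0.04550403660133293 (array([ 0.47979608, -0.19973384]), array([20.47244835, 21.114254  ])) [ 0.47983026 -0.19986921  0.00758396]
odd 412 0.0454914646870472 (array([ 0.48974451, -0.30472543]), array([21.19752884, 20.88970566])) [ 0.48993046 -0.3043024   0.00765886]
```

View pics/w1.png

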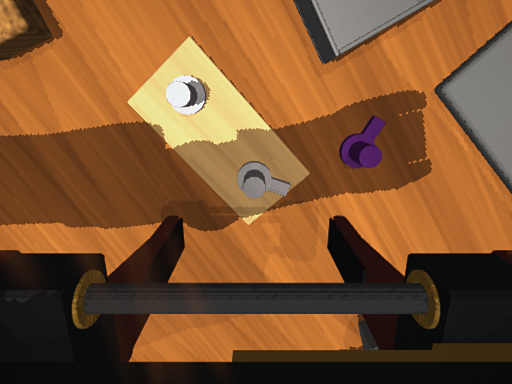

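The wrist view confirms it: odd hub with its stub at (254,182), good hub at (183,94), purple decoy at (363,152). The gripper is centred over the odd hub, so I descend and grip.

apply_moves(rows="0 0 -4.5 0 0 0 1; 0 0 -9 0 0 0 1; 0 0 -11.5 0 0 0 1; 0 0 -12.3 0 0 0 1; 0 0 -12.3 0 0 0 0.9; 0 0 -12.3 0 0 0 0; 0 0 -12.3 0 0 0 0; 0 0 -12.3 0 0 0 0; 0 0 -12.3 0 0 0 0; 0 0 -12.3 0 0 0 0; 0 0 -12.3 0 0 0 0")

```text
t: 4.1
position: [0.4903, -0.3047, 0.0198]
eef_rot: [[0.535, 0.845, 0.0], [0.845, -0.535, -0.0], [0.0, 0.0, -1.0]]
wrist_force: [0.4, -0.2, 0.4]
grip_width: 0.0353
grasp_force: 0.0
```

apply_moves(rows="0 0 0 0 0 0 0; 0 0 0 0 0 0 0; 0 0 0 0 0 0 0; 0 0 0 0 0 0 0; 0 0 3 0 0 0 0; 0 0 7 0 0 0 0; 0 0 10 0 0 0 0; 3.5 2.2 10 0 0 0 0; 7 4.4 10 0 0 0 0; 10.5 6.5 10 0 0 0 0; 14 8.7 10 0 0 0 0; 17.5 10.9 10 0 0 0 0; 17.5 10.9 9 0 0 0 0; 17.5 10.9 6 0 0 0 0; 17.5 10.9 3 0 0 0 0; 17.5 10.9 1 0 0 0 0; 17.5 10.9 0.8 0 0 0 0; 17.5 10.9 0.8 0 0 0 0")

```text
t: 5.9
position: [0.6646, -0.1958, 0.0272]
eef_rot: [[0.536, 0.844, -0.001], [0.844, -0.536, 0.0], [-0.0, -0.001, -1.0]]
wrist_force: [-1.0, 0.1, -0.7]
grip_width: 0.0212
grasp_force: 30.0
```

apply_moves(rows="0 0 0 0 0 0 0.45; 0 0 0 0 0 0 0.45; 0 0 0 0 0 0 0.45; 0 0 0 0 0 0 0.45; 0 0 4 0 0 0 0.45; 0 0 8 0 0 0 0.45; -4 0 11 0 0 0 0.45; -8 0 11 0 0 0 0.6; -12 0 11 0 0 0 0.8; -16 0 11 0 0 0 0.8; -18.5 -0.4 9 0 0 0 0.8; -18.5 -0.4 5 0 0 0 0.8; -18.5 -0.4 2 0 0 0 0.8; -18.5 -0.4 0 0 0 0 0.8; -18.5 -0.4 -0.7 0 0 0 0.8; -18.5 -0.4 -0.8 0 0 0 0.8; -18.5 -0.4 -0.8 0 0 0 0.8")

```text
t: 7.6
position: [0.481, -0.1998, 0.0205]
eef_rot: [[0.535, 0.845, 0.001], [0.845, -0.535, -0.0], [0.0, 0.001, -1.0]]
wrist_force: [0.1, -0.1, -0.3]
grip_width: 0.0702
grasp_force: 0.0
```

apply_moves(rows="0 0 0 0 0 0 0; 0 0 0 0 0 0 0; 0 0 0 0 0 0 0; 0 0 0 0 0 0 0; 0 0 0 0 0 0 0; 0 0 0 0 0 0 0; 0 0 0 0 0 0 0; 0 0 0 0 0 0 0; 0 0 0 0 0 0 0; 0 0 4 0 0 0 0; 0 0 9 0 0 0 0; 0 0 14 0 0 0 0; 1.5 4 15 0 0 0 0; 3 8 15 0 0 0 0; 4.5 12 15 0 0 0 0; 6 16 15 0 0 0 0; 7.5 20 15 0 0 0 0; 9 24 15 0 0 0 0; 10.7 28.5 15 0 0 0 0; 10.7 28.5 15 0 0 0 0")

```text
t: 9.6
position: [0.5879, 0.0942, 0.1698]
eef_rot: [[0.527, 0.85, 0.001], [0.85, -0.527, 0.005], [0.005, -0.002, -1.0]]
wrist_force: [-0.2, 0.4, -0.4]
grip_width: 0.0213
grasp_force: 30.0
```

apply_moves(rows="0 0 0 0 0 0 0; 0 0 0 0 0 0 0; 0 0 -3 0 0 0 0; 0 0 -6 0 0 0 0; 0 0 -9 0 0 0 0; 0 0 -11.5 0 0 0 0; 0 0 -12.3 0 0 0 0; 0 0 -12.3 0 0 0 0; 0 0 -12.3 0 0 0 0")

```text
t: 10.5
position: [0.588, 0.0847, 0.0478]
eef_rot: [[0.536, 0.844, 0.002], [0.844, -0.536, 0.0], [0.001, 0.001, -1.0]]
wrist_force: [-0.1, -0.4, -1.3]
grip_width: 0.0216
grasp_force: 30.0
```

apply_moves(rows="0 0 0 0 0 0 0.4; 0 0 0 0 0 0 0.4; 0 0 0 0 0 0 0.4; 0 0 0 0 0 0 0.4; 0 0 5 0 0 0 0.4; 0 0 10 0 0 0 0.4; 0 0 15 0 0 0 0.6; 0 0 18 0 0 0 1; 0 0 18 0 0 0 1; 0 0 18 0 0 0 1; 0 0 18 0 0 0 1; 0 0 18 0 0 0 1")

```text
t: 11.7
position: [0.5862, 0.085, 0.2249]
eef_rot: [[0.535, 0.845, -0.003], [0.845, -0.535, -0.001], [-0.002, -0.002, -1.0]]
wrist_force: [0.7, 0.3, -0.4]
grip_width: 0.0802
grasp_force: 0.0
```

```bash
cat >> m.py <<'E'
def notch(W,c,lo=.0445,hi=.0495):
    P=near(W,c,.06); a=np.degrees(np.arctan2(P[:,1]-c[1],P[:,0]-c[0])); r=np.hypot(P[:,0]-c[0],P[:,1]-c[1])
    k=(r>lo)&(r<hi); out=[]
    for g in (126.5,-53.5):
        d=(a-g+180)%360-180; b=np.arange(-30,30,1.5); f=[]
        for x in b:
            s=k&(d>=x)&(d<x+1.5); f.append(np.mean(P[s,2]<.095) if s.sum()>2 else np.nan)
        q=b[np.array(f)>.5]+.75; out.append((g+(q.min()+q.max())/2,q.max()-q.min()+1.5) if len(q) else None)
    return out
E
python3 - <<'E'
from m import *
o=env.get_obs(); p=imaging.get_image('wrist'); W=pts(p,o)
print(o['position'].round(4))
cv2.imwrite('pics/w2.png',p['image'][:,:,::-1])
c=pot(W,(.588,.085))
print(notch(W,c))
P=near(W,c,.06);T=P[(P[:,2]>.096)&(P[:,2]<.108)];r=np.hypot(*(T[:,:2]-c).T)
a=np.arctan2(*(T[:,:2]-c).T[::-1]); b=((a+np.pi)/(2*np.pi)*72).astype(int)%72
i=np.array([T[b==k][np.argsort(r[b==k])[1],:2] for k in range(72) if (b==k).sum()>5]); print('inner',circ(i).round(4))
H=near(W,c,.04);H=H[(H[:,2]>.066)&(H[:,2]<.08)];print('hub',len(H),line(H) if len(H)>5 else 0)
E
```

```text
[0.5862 0.085  0.2249]
rim z 0.0996 4864
pot c [0.5878 0.0864 0.0592]
ring counts [31, 27, 28, 30, 27, 29, 31, 27, 28, 27, 27, 28, 26, 27, 29, 28, 28, 28, 16, 0, 0, 0, 0, 5, 35, 29, 35, 30, 34, 33, 34, 33, 38, 33, 34, 37, 36, 34, 37, 36, 38, 36, 35, 36, 34, 36, 35, 35, 20, 0, 0, 0, 0, 3, 34, 31, 29, 30, 29, 28]
[(np.float64(140.0), np.float64(9.0)), (np.float64(-57.25), np.float64(40.5))]
inner [0.5878 0.0862 0.0426]
hub 284 (array([0.58755237, 0.08565421]), array([20.92329216, 20.25527954]), 58.381431579589844)
```

View pics/w2.png

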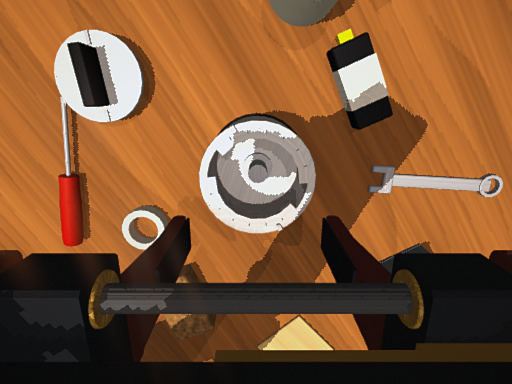

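Good hub stands in the pot at (257,170), on the axis. The lid is at (97,75), with its bar visible.

apply_moves(rows="-2 3.8 0 0 0 0.02 1; -4 7.5 0 0 0 0.04 1; -6 11.3 0 0 0 0.06 1; -8 15 -2 0 0 0.085 1; -10 18.7 -4 0 0 0.085 1; -10 18.7 -6 0 0 0.085 1; -10 18.7 -6 0 0 0.085 1; -10 18.7 -6 0 0 0.085 1; -10 18.7 -6 0 0 0.085 1; -10 18.7 -6 0 0 0.085 1")

```text
t: 12.75
position: [0.4884, 0.2717, 0.1676]
eef_rot: [[0.464, 0.886, 0.001], [0.886, -0.464, 0.0], [0.001, 0.001, -1.0]]
wrist_force: [-0.9, 0.6, 0.1]
grip_width: 0.0878
grasp_force: 0.0
```

```bash
python3 - <<'E'
from m import *
o=env.get_obs(); p=imaging.get_image('wrist'); W=pts(p,o)
print(o['position'].round(4),np.array(o['eef_rot']).round(4).tolist())
P=near(W,(.4875,.2715),.06); T=P[(P[:,2]>.055)&(P[:,2]<.066)]; print('bar',line(T),np.median(T[:,2]),len(T), np.median(T[:,:2],0))
D=P[(P[:,2]>.02)&(P[:,2]<.032)]; print('disc',line(D), cv2.minEnclosingCircle((D[:,:2]*1000).astype(np.float32)))
cv2.imwrite('pics/w3.png',p['image'][:,:,::-1])
E
```

```text
[0.4884 0.2717 0.1676] [[0.4636, 0.8861, 0.0015], [0.8861, -0.4636, 0.0005], [0.0011, 0.0011, -1.0]]
bar (array([0.48630286, 0.27312433]), array([64.23048401, 13.9808836 ]), 64.41437530517578) 0.05953295670673378 918 [0.48726525 0.27511929]
disc (array([0.48675546, 0.27358188]), array([100.92111206, 100.66474915]), 62.877479553222656) ((486.2663269042969, 273.21966552734375), 51.015174865722656)
```

apply_moves(rows="0 0 -4 0 0 0.03 1; 0 0 -8 0 0 0.03 1; 0 0 -11 0 0 0.03 1; 0 0 -11 0 0 0.03 1; 0 0 -11 0 0 0.03 1; 0 0 -11 0 0 0.03 1")

```text
t: 13.4
position: [0.4886, 0.2731, 0.0587]
eef_rot: [[0.435, 0.9, 0.003], [0.9, -0.435, 0.002], [0.003, 0.002, -1.0]]
wrist_force: [-0.4, -0.4, 1.5]
grip_width: 0.0879
grasp_force: 0.0
```

apply_moves(rows="-0.15 -0.05 -1.5 0 0 0 1; -0.15 -0.05 -2.7 0 0 0 0.7; -0.15 -0.05 -2.7 0 0 0 0; -0.15 -0.05 -2.7 0 0 0 0; -0.15 -0.05 -2.7 0 0 0 0; -0.15 -0.05 -2.7 0 0 0 0; -0.15 -0.05 -2.7 0 0 0 0; -0.15 -0.05 -2.7 0 0 0 0; -0.15 -0.05 -2.7 0 0 0 0; -0.15 -0.05 -2.7 0 0 0 0; -0.15 -0.05 -2.7 0 0 0 0; -0.15 -0.05 -2.7 0 0 0 0; -0.15 -0.05 -2.7 0 0 0 0")

```text
t: 14.7
position: [0.4858, 0.2718, 0.0297]
eef_rot: [[0.435, 0.9, 0.0], [0.9, -0.435, 0.0], [0.0, 0.0, -1.0]]
wrist_force: [-0.8, 0.2, 1.1]
grip_width: 0.0137
grasp_force: 30.0
```

apply_moves(rows="0 0 4 0 0 0 0; 0 0 9 0 0 0 0; 0 0 14 0 0 0 0; 1 -1.9 14 0 0 0.11 0; 2 -3.7 14 0 0 0.22 0; 3 -5.6 14 0 0 0.33 0; 4 -7.5 14 0 0 0.44 0; 5.1 -9.3 14 0 0 0.55 0; 6.1 -11.2 14 0 0 0.66 0; 7.1 -13 14 0 0 0.77 0; 8.2 -14.9 14 0 0 0.88 0; 9.2 -16.8 14 0 0 0.99 0; 10.2 -18.65 14 0 0 1.1 0; 10.2 -18.65 14 0 0 1.1 0; 10.2 -18.65 12 0 0 1.1 0; 10.2 -18.65 12 0 0 1.1 0; 10.2 -18.65 12 0 0 1.1 0; 10.2 -18.65 12 0 0 1.1 0")

```text
t: 16.5
position: [0.5877, 0.0861, 0.1503]
eef_rot: [[-0.605, 0.796, 0.001], [0.796, 0.605, 0.0], [-0.0, 0.001, -1.0]]
wrist_force: [0.4, -0.2, -2.1]
grip_width: 0.0138
grasp_force: 30.0
```

```bash
python3 - <<'E'
from m import *
def discfit(W,c,zlo,zhi):
    P=near(W,c,.06); D=P[(P[:,2]>zlo)&(P[:,2]<zhi)]; a=np.arctan2(*(D[:,:2]-c).T[::-1]); r=np.hypot(*(D[:,:2]-c).T); b=((a+np.pi)/(2*np.pi)*72).astype(int)
    e=np.array([D[b==k][np.argsort(r[b==k])[-2],:2] for k in range(73) if (b==k).sum()>5 and r[b==k].max()>.045])
    f=least_squares(lambda s:np.hypot(e[:,0]-s[0],e[:,1]-s[1])-.0505,c,loss='soft_l1',f_scale=.001)
    return len(e),f.x.round(4),np.median(D[:,2])
for n in ('wrist','scene','top'):
    o=env.get_obs(); p=imaging.get_image(n); W=pts(p,o)
    c=o['position'][:2]; z=o['position'][2]
    if n=='wrist': print(c.round(4),z,np.degrees(np.arctan2(o['eef_rot'][1][0],o['eef_rot'][0][0])),np.array(o['eef_rot']).round(3)[:,2]); cv2.imwrite('pics/w4.png',p['image'][:,:,::-1])
    zz=z-.0297+.026
    print(n,discfit(W,c,zz-.005,zz+.005))
    P=near(W,c,.06);T=P[(P[:,2]>zz+.026)&(P[:,2]<zz+.04)]; print(len(T),line(T) if len(T)>9 else 0)
E
```

```text
[0.5877 0.0861] 0.1503414113178626 127.2605999774604 [ 0.001  0.    -1.   ]
wrist (45, array([0.5877, 0.0881]), np.float64(0.14626247839645498))
2942 (array([0.58189697, 0.09461735]), array([31.52814865, 47.24028397]), -75.41860294342041)
scene (47, array([0.5889, 0.0874]), np.float64(0.14673812445322576))
93 (array([0.60372717, 0.07971446]), array([39.235569  , 30.87458992]), 67.10755157470703)
top (25, array([0.5899, 0.0844]), np.float64(0.14827310612935096))
15 (array([0.57114313, 0.10924809]), array([14.7624588 ,  5.17683077]), 33.86088180541992)
```

View pics/w4.png

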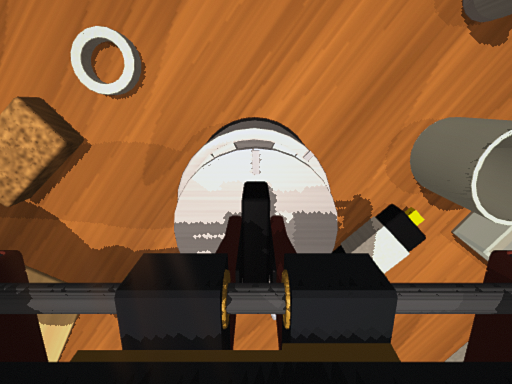

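```bash
cat >> m.py <<'E'
def arc(W,c,zlo,zhi,R):
    P=near(W,c,.068); D=P[(P[:,2]>zlo)&(P[:,2]<zhi)]; a=np.arctan2(*(D[:,:2]-c).T[::-1]); r=np.hypot(*(D[:,:2]-c).T); b=((a+np.pi)/(2*np.pi)*90).astype(int)
    e=np.array([D[b==k][np.argsort(r[b==k])[-2],:2] for k in range(91) if (b==k).sum()>3 and r[b==k].max()>R-.006])
    f=least_squares(lambda s:np.hypot(e[:,0]-s[0],e[:,1]-s[1])-R,c,loss='soft_l1',f_scale=.001)
    return len(e),f.x.round(4),np.median(abs(f.fun)).round(5),np.median(D[:,2]).round(4)
E
python3 - <<'E'
from m import *
for n in ('wrist','scene','top'):
    o=env.get_obs(); p=imaging.get_image(n); W=pts(p,o)
    c=o['position'][:2]; zz=o['position'][2]-.0037
    print(n,o['position'].round(4),'lid',arc(W,c,zz-.004,zz+.004,.0508),'pot',arc(W,c,.095,.105,.0595))
E
```

```text
wrist [0.588  0.0857 0.1504] lid (55, array([0.5882, 0.0873]), np.float64(0.00015), np.float64(0.1463)) pot (41, array([0.5875, 0.0863]), np.float64(0.00016), np.float64(0.0995))
scene [0.588  0.0856 0.1503] lid (63, array([0.5875, 0.0884]), np.float64(0.00228), np.float64(0.1465)) pot (48, array([0.5866, 0.086 ]), np.float64(0.00138), np.float64(0.0998))
top [0.5879 0.0855 0.1501] lid (31, array([0.5904, 0.0826]), np.float64(0.00129), np.float64(0.1477)) pot (34, array([0.5905, 0.0832]), np.float64(0.00087), np.float64(0.1012))
```

apply_moves(rows="-0.06 -0.07 -1 0 0 0 0; -0.06 -0.07 -1.8 0 0 0 0; -0.06 -0.07 -2.3 0 0 0 0; -0.06 -0.07 -2.6 0 0 0 0; -0.06 -0.07 -2.6 0 0 0 0")

```text
t: 17.3
position: [0.5867, 0.0846, 0.1229]
eef_rot: [[-0.605, 0.796, -0.001], [0.796, 0.605, -0.0], [0.001, -0.001, -1.0]]
wrist_force: [-0.2, 0.2, -1.4]
grip_width: 0.0138
grasp_force: 30.0
```

Base is now 7 mm below the rim with no contact force: it is entering. Continue down.

apply_moves(rows="0 0 -0.4 0 0 0 0; 0 0 -0.8 0 0 0 0; 0 0 -1.1 0 0 0 0; 0 0 -1.25 0 0 0 0; 0 0 -1.25 0 0 0 0; 0 0 -1.25 0 0 0 0")

```text
t: 17.9
position: [0.587, 0.0845, 0.1117]
eef_rot: [[-0.605, 0.796, -0.0], [0.796, 0.605, -0.0], [-0.0, -0.0, -1.0]]
wrist_force: [-3.8, -0.9, 5.4]
grip_width: 0.0141
grasp_force: 30.0
```

apply_moves(rows="0 0 0 0 0 -0.06 0; 0 0 0 0 0 -0.12 0; 0 0 0 0 0 -0.18 0; 0 0 0 0 0 -0.24 0; 0 0 0 0 0 -0.3 0; 0 0 0 0 0 -0.36 0; 0 0 0 0 0 -0.4 0; 0 0 0 0 0 -0.4 0; 0 0 0 0 0 -0.4 0")

```text
t: 18.8
position: [0.5875, 0.0845, 0.1117]
eef_rot: [[-0.248, 0.969, 0.001], [0.969, 0.248, -0.0], [-0.0, 0.001, -1.0]]
wrist_force: [-1.0, -1.3, 5.5]
grip_width: 0.0137
grasp_force: 30.0
```

```bash
cat > bar.py <<'E'
from m import *
for n in ('wrist','scene','top'):
    o=env.get_obs(); p=imaging.get_image(n); W=pts(p,o)
    c=np.array([.5875,.085])
    if n=='wrist': print('tool',o['position'].round(4),np.degrees(np.arctan2(o['eef_rot'][1][0],o['eef_rot'][0][0])).round(1),'F',np.array(o['wrist_force']).round(1),'M',np.array(o['torque']).round(2))
    P=near(W,c,.045); img=p['image'].max(-1); m=(np.hypot(W[...,0]-c[0],W[...,1]-c[1])<.045)
    T=W[m&(abs(W[...,2]-.1415)<.0035)&(img<80)]
    print(n,'bar',len(T),line(T) if len(T)>5 else '','lid',arc(W,c,.104,.1115,.0508))
    if n=='wrist':cv2.imwrite('pics/wb.png',p['image'][:,:,::-1])
E
python3 bar.py
```

```text
tool [0.5875 0.0845 0.1117] 104.4 F [-1.  -1.3  5.5] M [-0.32  0.41 -0.13]
wrist bar 2627 (array([0.58482507, 0.09435287]), array([48.12733841, 30.11640739]), 83.2318115234375) lid (56, array([0.5877, 0.0861]), np.float64(0.00014), np.float64(0.1077))
scene bar 29 (array([0.59826953, 0.06574326]), array([15.48417759, 19.71274757]), -66.96418762207031) lid (46, array([0.5883, 0.0884]), np.float64(0.00155), np.float64(0.1081))
top bar 0  lid (20, array([0.5863, 0.0827]), np.float64(0.00245), np.float64(0.1087))
```

apply_moves(rows="0 0 0 0 0 -0.06 0; 0 0 0 0 0 -0.12 0; 0 0 0 0 0 -0.18 0; 0 0 0 0 0 -0.24 0; 0 0 0 0 0 -0.3 0; 0 0 0 0 0 -0.36 0; 0 0 0 0 0 -0.39 0; 0 0 0 0 0 -0.39 0; 0 0 0 0 0 -0.39 0; 0 0 0 0 0 -0.39 0")

```text
t: 19.95
position: [0.5875, 0.0845, 0.1117]
eef_rot: [[0.138, 0.99, 0.001], [0.99, -0.138, -0.0], [-0.0, 0.001, -1.0]]
wrist_force: [-1.9, -1.1, 6.2]
grip_width: 0.0141
grasp_force: 30.0
```

```bash
python3 bar.py
```

```text
tool [0.5875 0.0845 0.1117] 82.1 F [-1.9 -1.1  6.2] M [-0.38  0.46  0.14]
wrist bar 2646 (array([0.58834814, 0.09500993]), array([47.48028564, 30.65036774]), 60.58787536621094) lid (55, array([0.5877, 0.0861]), np.float64(0.00018), np.float64(0.1077))
scene bar 17 (array([0.59172906, 0.0812615 ]), array([56.88183975, 10.84598637]), 78.88336181640625) lid (43, array([0.5868, 0.0893]), np.float64(0.00178), np.float64(0.1078))
top bar 0  lid (6, array([0.5941, 0.083 ]), np.float64(0.00299), np.float64(0.1088))
```

View pics/wb.png

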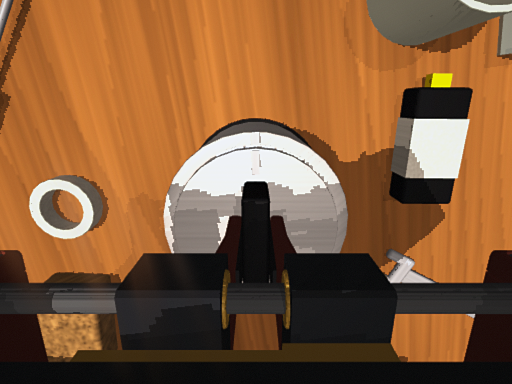

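The bar sits in line with the ridge mark on the rim at (258,137), and the lid's disc top is at 108 mm, which is fully seated. A last check that the odd hub is in the bin and that nothing creeps, then hand in.

```bash
python3 - <<'E'
from m import *
p=imaging.get_image('scene'); W=pts(p)
d=models.masks_of('hub_odd_mid',p)
for x in d[:3]: print(x['score'],x['rect'],np.nanmedian(W[x['region']],0))
P=near(W,(.665,-.196),.045); T=P[P[:,2]>.03]; print(len(T),T.mean(0) if len(T) else 0)
o=env.get_obs(); print(o['t'],np.degrees(np.arctan2(o['eef_rot'][1][0],o['eef_rot'][0][0])),o['grasp_force'])
if 5<len(T): print(env.job_done())
E
```

```text
0.67 [135.2, 257.0, 153.7, 274.0] [ 0.60462881 -0.33482534  0.01035114]
0.64 [185.8, 261.9, 202.8, 283.4] [ 0.67446117 -0.19993446  0.01333383]
0.64 [266.2, 193.7, 308.3, 241.4] [0.63610735 0.06169102 0.05987725]
68 [ 0.66819786 -0.19637605  0.04207431]
20.2 82.05839647677193 30.005879402160645
the job is handed in; nothing more can be done
None
```

The job is handed in, with no verdict returned: the odd hub is in the scrap bin, the good hub is in the pot, and the lid is fully seated, turned about 45° clockwise and held there at 30 N grip.

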